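# Raise the ledge of the tablet stand to the red index and clamp it

### The arm

A 7-joint arm with a two-finger parallel gripper is mounted at the origin on a cart in front of the work surface, level with it; the furniture and walls round the work are solid. World frame = base frame: x ahead of the robot, y to its left, z up, the work surface at z = 0. Lengths are in m, angles in rad, forces in N, time in s.
With the tool pointing down it reaches from about 0.4 to 0.875 m from the base axis. Payload 19.3 kg.
Tool frame: the origin (TCP) lies at the very end of the fingers, on their centre line; the grasp point (between the pads) lies 19 mm behind it; z points along the fingers, y is the direction in which the jaws open and shut (so a half turn about z gives the same grasp; the last joint's range is limited). The gripper opens to 85 mm and grips with 20 to 120 N. Pads are 22 mm wide; open, the fingers measure 114 mm over their backs; the gripper's body (76 mm by 85 mm) begins 54 mm behind the grasp point. The pads swing forward as they close: fully open they stand 13 mm farther back than shut.
Start: joints at [-1.332, 0.521, -0.036, 1.599, 0.021, 1.021, -0.113], TCP at [0.19, 0.595, 0.231] pointing down, gripper open.
Joint ranges: [-2.91, 2.91], [-0.3, 2.13], [-1.5, 1.42], [0.17, 2.43], [-1.26, 4.41], [0.16, 1.93], [-2.52, 2.52]. Speed limits (rad/s): [1.89, 1.89, 2.39, 2.39, 3.01, 3.01, 3.01].

### API

Orientations are given as [roll, pitch, yaw] about the fixed x, y, z axes, in that order (R = Rz(yaw) Ry(pitch) Rx(roll)).
In Python, from workcell import bot, viewer gives the robot as it stands.
- The arm moves only by the shell command python3 -m creep 'ROWS' [FORCE]. ROWS is JSON, a list of rows, each an object of numbers: "rx", "ry", "rz": the turn, a rotation vector about the tool's x, y, z in degrees; "tx", "ty", "tz": the shift along the tool's x, y, z in mm; "hand": the closure, from -1 (fully open) to 1 (shut), so that 0 is half open. In form: [{"rx": .., "ry": .., "rz": .., "tx": .., "ty": .., "tz": .., "hand": ..}, ...]. A call has 1 to 8 rows; each row is the pose to reach, as a shift and turn from the pose commanded when the call began, along the tool's axes at that moment; what a row does not reach only later rows make up. A row lasts 1/10 s, in which the tool goes at most 50 mm and 8.59 degrees, less where a joint would pass 70% of its speed; a pose out of reach is approached as far as the arm can. A call with a gripper value outside its range is refused whole. The fingers move at their own pace and stop on an object; FORCE is the grip in N (left out, the last holds). Time passes only in rows, so rows that repeat a pose let the fingers close. It gives the time, the measured TCP pose, the force and the opening at its end, in the units of the state.
- bot.observe(): the state, without advancing time (a new reading comes with each control period).
- viewer.grab_frame(name): name is "scene" or "top" or "wrist"; returns a dict with "pixels" (384x512x3 uint8, blue, green, red), "vertical_fov" (degrees; the focal length in pixels is half the picture's height over the tangent of half this angle, whatever the lens; pixels are square), "cx", "cy" (the principal point, pixels), "distortion" ([k1, k2, p1, p2, k3] as OpenCV has them; the pictures are not rectified), "rvec" (rotation vector, rad) and "tvec" (3), from world to camera coordinates, as OpenCV has them; the wrist camera has in their place "tool_from_camera" (4x4, takes a point from camera to tool coordinates, whose origin is the TCP and whose axes are the flange's). Camera axes: x right, y down, z forward; pixel columns grow to the right and rows downward; lengths in m; the calibration is good to about 2 mm. A picture is of the moment at which its call begins: read the wrist's pose just before it. There is no depth.
- bot.job_done(): hands the job in, once; it reports no verdict.
Trained networks look in a picture, given as the dict that the camera call returned (one of the last four; its "shot" number tells which), for a name from the list of things; names that differ only in an ending like _2 or _b are one class to them, and where a whole thing is asked for, a point or a joint stands for the part that bears it (a point fixed in the world has none). Each returns a list of dicts, best first, with "score" (0 to 1); they miss things now and then, are a little off and sometimes report something else, mostly with a low value. They report only what shows in the picture. A call takes as long as a camera call.
- viewer.outline_of(target, picture): "mask" (384x512 bool, what is visible of it) and "bbox" ([left, top, right, bottom] in pixels, round what is visible of it).
The state is a dict: "clock": time; "qpos": joint angles; "qd": joint speeds; "joint_efforts": joint torques, N m; "position": TCP position; "tool_rot": TCP orientation; "force": force on the tool from outside, world axes, zero at the start; "moment": the same for the moment, N m; "grip_width": finger opening in m.
Only numpy, scipy, OpenCV 4.12 (cv2) and the standard library are available. Lean on these libraries where they do the work, as an engineer would, in place of code of your own. Each camera call takes 0.05 s, during which the arm holds its last target.

### The job

Set up the tablet stand: push its wooden ledge up the slope until its pointer is level with the white line on the red index clip, and while holding it there (it slides back down by itself) squeeze the orange cam lever fully closed against the grey post beside it. Finish still holding: keep post and lever pinched together between the fingers, with the ledge at the index. Leave the tablet, mug, timer, spice jar and salt shaker where they are.

Things in the scene. Friction and masses are not known exactly. Their poses are not given: they have to be found in the camera images.
- stand: Wooden tablet stand fixed to the worktop, 195 mm deep, 204 mm wide. Origin: middle of its underside; x level, towards its high side; y to its left. Its pale board slopes up towards +x at 40 degrees (0.698 rad). Below, 'uphill' is along the slope, 'out' is square to the board. A rail runs up its middle; ledge, carriage, post and lever ride on it together, 0.4 to 0.55 kg, and slide down if let go with the lever open.
- ledge_nose (a point): Middle of the sliding ledge's rounded front edge (radius 5 mm about this point), 36 mm out of the board. Axes: x uphill along the rail, the way the ledge slides; y left along the ledge; z out of the board. The ledge is a brown wooden strip 178 mm long in y, 10 mm thick in x, standing 41 mm out. Push it uphill by its lower side.
- grip_centre (a point): Midway between the two grips on the carriage, downhill of the ledge: 24 mm downhill of ledge_nose, 42 mm out of the board, axes alike. On its +y side the grey post, on its -y side the orange cam lever; both tops 61 mm out. Lever closed: both outer faces parallel, 10 mm from this point (20 mm over both). Lever open: its top leans 23 mm further to -y. Carriage below: 36 mm wide, its top 14 mm out.
- cam_lever (a joint): Angle of the cam lever: 0 fully open (leaning out), 0.55 fully closed (parallel to the post, at its stop). It starts at 0 to 0.08 and stays where it is left. Past about 0.15 its eccentric begins to press on the rail and brakes the ledge; closed, it clamps it. Closing takes up to about 10 N near the paddle's top.
- slide_arm (a joint): Travel of the ledge up the rail, m: 0 at the lower stop, at most 0.11.
- ledge_pointer (a point): Tip of the black pointer at the left end of the ledge, 4 mm out of the board, 98 mm to the +y side of the rail's centre line and 32 mm below ledge_nose towards the board; axes as ledge_nose.
- index_line (a point): White line on the red index clip (16 mm long uphill, 22 mm wide) that sits on the left edge of the board, beside a scale; 98 mm to the +y side of the rail's centre line, 4 mm out of the board. Axes: x up the slope, z out of the board. The pointer is level with it when both have the same place along x. The clip starts 35 to 75 mm uphill of the pointer and stays where it is.
- blue_mug_mid (a point): Blue mug, 80 x 115 x 101 mm, half-way up; leave it alone.
- timer_mid (a point): Kitchen timer, red and white ball, 70 mm, half-way up; leave it alone.
- spice_mid (a point): Spice jar with red cap, 45 x 45 x 106 mm, half-way up; leave it alone.
- salt_mid (a point): Salt shaker, 44 x 44 x 90 mm, half-way up; leave it alone.
- tablet_mid (a point): Tablet lying flat, 125 x 205 x 8 mm, its centre; leave it alone.
- post_mid (a point): Centre of the fixed grey post on the carriage, 37 mm out of the board, 6 mm to the +y side of the rail's centre line, 24 mm downhill of ledge_nose; axes alike. The post is 30 mm long uphill, 8 mm thick, and stands from 13 to 61 mm out of the board.
- lever_tip (a point): Middle of the top edge of the orange cam lever's paddle (27 mm long uphill, 8 mm thick). It is 43.5 mm from the hinge axis, which runs uphill, 17.5 mm out of the board and 6 mm to the -y side of the rail's centre line. Axes: z along the lever to its top, x uphill.

How it is judged:
On the way, in this order (a step that is already met when the one before it is completed fails the run):
1. the ledge is held with its pointer level with the index line while the lever is still open (x of ledge_pointer in the frame of index_line between -0.004 and 0.004 m and value of joint cam_lever below 0.2 rad), for 0.2 s.
2. the lever is closed with the ledge still at the index (x of ledge_pointer in the frame of index_line between -0.004 and 0.004 m and value of joint cam_lever above 0.5 rad), for 0.2 s.
At the end, for the whole second after the job is handed in: The ledge's pointer is within 4 mm of the index line along the slope, the cam lever is closed (0.50 rad or more of 0.55), the ledge is at rest, and the fingers still pinch the grey post and the orange lever together (more than 2 N on each) (all of step 2 and contact force between the fingers and slide_arm_c0 above 2 N and contact force between the fingers and cam_lever above 2 N and velocity of joint slide_arm between -0.01 and 0.01 m/s); the arm keeps its last pose, push and grip.
It fails at once if the lever is closed while the ledge is away from the index (value of joint cam_lever above 0.4 rad and (x of ledge_pointer in the frame of index_line below -0.01 m or x of ledge_pointer in the frame of index_line above 0.01 m)).
It fails at once if a bystander is pushed more than 2 cm from its place (distance of any of blue_mug_mid, timer_mid, spice_mid, salt_mid, tablet_mid from where it was at the start of the episode above 0.02 m).
It also fails if it takes over 32 s, if anything falls off the work surface, if the arm or the gripper's body presses on something with over 40 N, if the wrist force passes 120 N, or if a joint passes its speed limit or range.

## Working session

There is one attempt and no reset: what is moved stays moved. The work goes in short steps, Python scripts to look and compute and a shell command to move; the robot and the scene stay as the last step left them, time stands still between calls to the robot, and variables do not carry over. Pictures are saved under pics/ and viewed, and the job is handed in when it is done.

```bash
ls; mkdir -p pics; cat > h.py <<'E'
import numpy as np, cv2, json
from scipy.spatial.transform import Rotation as Ro
from workcell import bot, viewer
def K(p):
    h,w=p["pixels"].shape[:2]; f=h/2/np.tan(np.radians(p["vertical_fov"])/2)
    return np.array([[f,0,p["cx"]],[0,f,p["cy"]],[0,0,1.]]), np.array(p["distortion"],float)
def cam(p,st=None):
    # returns R,t world->cam
    if "rvec" in p: return Ro.from_rotvec(np.array(p["rvec"]).ravel()).as_matrix(), np.array(p["tvec"]).ravel()
    T=np.eye(4); T[:3,:3]=Ro.from_euler('xyz',st["tool_rot"]).as_matrix(); T[:3,3]=st["position"]
    M=np.linalg.inv(T@np.array(p["tool_from_camera"])); return M[:3,:3],M[:3,3]
def proj(p,X,st=None):
    R,t=cam(p,st); k,d=K(p)
    return cv2.projectPoints(np.array(X,float).reshape(-1,1,3),cv2.Rodrigues(R)[0],t,k,d)[0].reshape(-1,2)
E
python3 - <<'E'
from h import *
s=bot.observe(); print(s)
for n in ("scene","top","wrist"):
    p=viewer.grab_frame(n); cv2.imwrite(f"pics/{n}0.png",p["pixels"])
    print(n,{k:v for k,v in p.items() if k!="pixels"})
    R,t=cam(p,s); print("campos",-R.T@t)
    for o in ("stand","ledge_nose","cam_lever","ledge_pointer","index_line","post_mid","tablet_mid"):
        try:
            r=viewer.outline_of(o,p); print(o,[(round(x["score"],2),x["bbox"]) for x in r[:2]])
        except Exception as e: print(o,e)
E
```

```text
pics
{'clock': 0.0, 'qpos': array([-1.33218018,  0.52199798, -0.03633449,  1.6000053 ,  0.02117169,
        1.02109936, -0.11280483]), 'qd': array([ 6.29864661e-04,  8.75048250e-04, -9.26271101e-06,  1.82659562e-04,
        1.02513964e-03,  1.44726484e-03, -2.17170940e-04]), 'joint_efforts': array([-1.45026865e-03, -9.27120996e+01,  1.97910190e+00, -3.69955659e+01,
        1.77356147e-02,  8.07103846e-03,  6.23638766e-05]), 'position': array([0.18987784, 0.59510347, 0.23073661]), 'tool_rot': array([-3.14046760e+00,  5.30462798e-05,  2.83275302e+00]), 'force': array([ 0.15591396, -0.16511929,  0.12846204]), 'moment': array([-0.0039686 ,  0.02576635,  0.01369518]), 'grip_width': 0.08545337141277078}
scene {'vertical_fov': 49.7599965018782, 'cx': 256.365818049637, 'cy': 190.83796994190166, 'distortion': array([-0.13165586,  0.        ,  0.        ,  0.        ,  0.        ]), 'rvec': array([ 1.24291342, -2.3777854 ,  0.83674613]), 'tvec': array([0.28283478, 0.46260132, 1.19681006]), 'shot': 1}
campos [-0.18392723  0.44097026  1.223955  ]
stand []
ledge_nose []
cam_lever []
ledge_pointer
[... 692 characters left out ...]
 171.3])]
wrist {'vertical_fov': 61.425340692975126, 'cx': 255.95953082772365, 'cy': 191.59674324901897, 'distortion': array([-0.09339039,  0.        ,  0.        ,  0.        ,  0.        ]), 'tool_from_camera': array([[ 7.50714274e-04, -9.65252927e-01, -2.61316327e-01,
         6.56226824e-02],
       [ 9.99999696e-01,  6.69875022e-04,  3.98426006e-04,
         1.49098557e-04],
       [-2.09532588e-04, -2.61316547e-01,  9.65253137e-01,
        -1.42325927e-01],
       [ 0.00000000e+00,  0.00000000e+00,  0.00000000e+00,
         1.00000000e+00]]), 'shot': 3}
campos [0.12744677 0.61534659 0.37305879]
stand []
ledge_nose []
cam_lever []
ledge_pointer []
index_line []
post_mid []
tablet_mid []
```

View pictures.

```bash
python3 - <<'E'
import cv2,numpy as np
t=cv2.imread("pics/top0.png")
cv2.imwrite("pics/a.png",np.vstack([cv2.resize(cv2.imread("pics/scene0.png"),(400,300)),cv2.resize(cv2.imread("pics/wrist0.png"),(400,300))]))
cv2.imwrite("pics/b.png",cv2.resize(t,(768,576)))
cv2.imwrite("pics/c.png",cv2.resize(t[140:270,200:330],None,fx=4.5,fy=4.5,interpolation=cv2.INTER_CUBIC))
E
```

```text
(no output)
```

View pics/a.png

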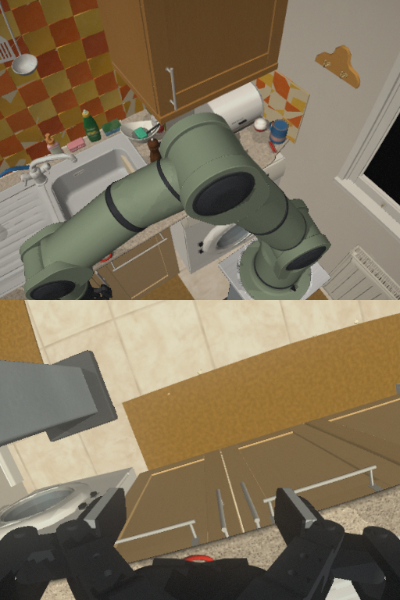

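View pics/b.png

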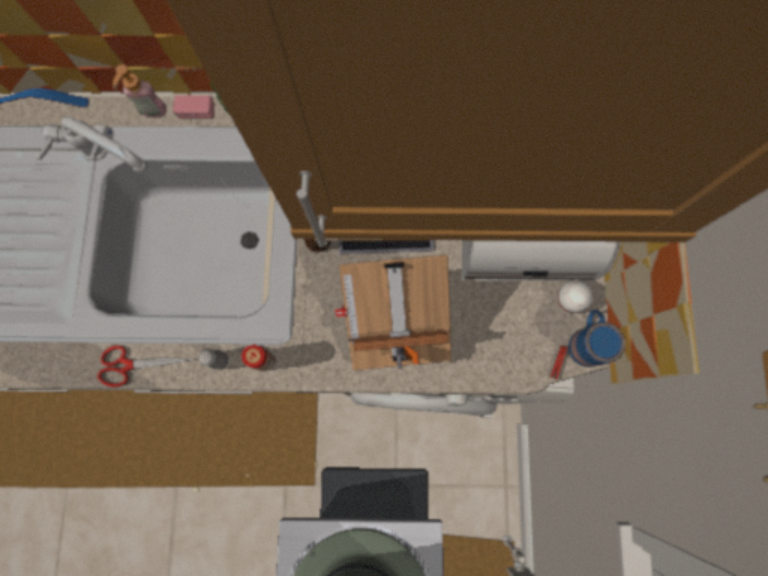

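View pics/c.png

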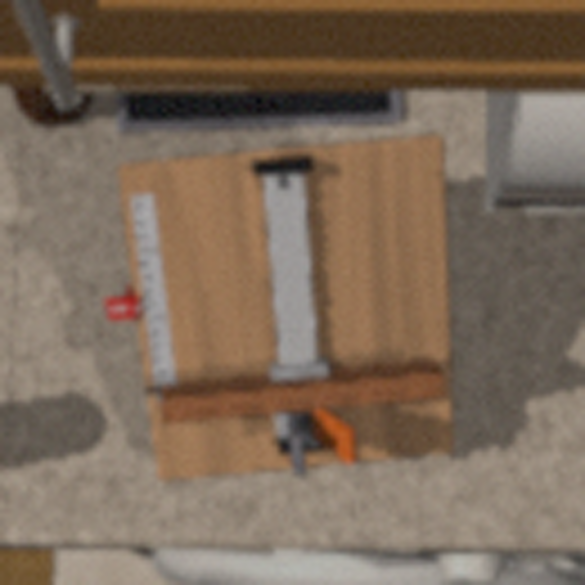

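```bash
cat >> h.py <<'E'
def ray(p,uv,st=None):
    R,t=cam(p,st); k,d=K(p)
    n=cv2.undistortPoints(np.array(uv,float).reshape(-1,1,2),k,d).reshape(-1,2)
    D=np.c_[n,np.ones(len(n))]@R; return -R.T@t, D/np.linalg.norm(D,axis=1)[:,None]
def atz(p,uv,z,st=None):
    c,D=ray(p,uv,st); return c+D*((z-c[2])/D[:,2])[:,None]
E
python3 - <<'E'
from h import *
p=viewer.grab_frame("top")
f=lambda a:(np.array(a)/4.5+[200,140])
names=dict(botL=((160,477),.02),botR=((452,452),.02),topL=((122,165),.14),topR=((442,137),.14),ledgeL=((162,408),.08),ledgeR=((450,385),.08),post=((300,470),.1),clip=((122,307),.07),lever=((350,455),.09))
for n,(q,z) in names.items(): print(n,np.round(atz(p,[f(q)],z)[0],3))
for o in ("blue_mug_mid","timer_mid","spice_mid","salt_mid","tablet_mid"):
    for r in viewer.outline_of(o,p)[:1]:
        b=r["bbox"]; print(o,round(r["score"],2),b,atz(p,[[(b[0]+b[2])/2,(b[1]+b[3])/2]],.05)[0].round(3))
print("cabinet edge at z .4,.6",[atz(p,[[250,157]],z)[0].round(2) for z in (.3,.5,.7)])
E
```

```text
botL [0.44  0.019 0.02 ]
botR [ 0.458 -0.178  0.02 ]
topL [0.625 0.039 0.14 ]
topR [ 0.645 -0.163  0.14 ]
ledgeL [0.479 0.014 0.08 ]
ledgeR [ 0.496 -0.172  0.08 ]
post [ 0.439 -0.075  0.1  ]
clip [0.547 0.043 0.07 ]
lever [ 0.449 -0.107  0.09 ]
blue_mug_mid 0.74 [380.8, 205.4, 415.8, 240.2] [ 0.511 -0.469  0.05 ]
timer_mid 0.7 [369.7, 186.0, 396.3, 212.4] [ 0.582 -0.427  0.05 ]
spice_mid 0.58 [158.1, 226.3, 184.8, 249.8] [0.459 0.208 0.05 ]
salt_mid 0.75 [132.5, 229.5, 154.3, 246.2] [0.459 0.291 0.05 ]
tablet_mid 0.56 [222.8, 158.8, 287.4, 171.2] [ 0.687 -0.038  0.05 ]
cabinet edge at z .4,.6 [array([ 0.63, -0.03,  0.3 ]), array([ 0.57, -0.04,  0.5 ]), array([ 0.5 , -0.05,  0.7 ])]
```

```bash
cat >> h.py <<'E'
def rel(pos,R,st=None,base=None):
    if base is None:
        st=st or bot.observe(); base=(np.array(st["position"]),Ro.from_euler('xyz',st["tool_rot"]).as_matrix())
    p0,R0=base
    d=R0.T@(np.array(pos)-p0)*1000; r=np.degrees(Ro.from_matrix(R0.T@R).as_rotvec())
    return "t %.1f %.1f %.1f  r %.2f %.2f %.2f"%(*d,*r)
def toolR(yaw,tilt):
    # tool y = stand y, tilt 0 = straight down; tilt in rad
    s,c=np.sin(tilt),np.cos(tilt)
    return Ro.from_euler('z',yaw).as_matrix()@np.array([[-c,0,s],[0,1,0],[-s,0,-c]])
E
python3 - <<'E'
from h import *
print(rel([.40,.28,.29],toolR(np.radians(-8),0)))
print(rel([.44,-.06,.28],toolR(np.radians(5.2),0.0)))
E
```

```text
t -296.0 -236.6 -58.7  r -0.00 0.00 -9.70
t -437.4 -548.4 -48.7  r -0.00 -0.00 -22.90
```

```bash
python3 -m creep '[{"tx":-40,"ty":-30,"tz":-50},{"tx":-80,"ty":-60,"tz":-59,"rz":-2},{"tx":-296,"ty":-237,"tz":-59,"rz":-9.7},{"tx":-296,"ty":-237,"tz":-59,"rz":-9.7},{"tx":-296,"ty":-237,"tz":-59,"rz":-9.7},{"tx":-296,"ty":-237,"tz":-59,"rz":-9.7},{"tx":-296,"ty":-237,"tz":-59,"rz":-9.7},{"tx":-296,"ty":-237,"tz":-59,"rz":-9.7}]'
python3 - <<'E'
from h import *
print(bot.observe())
print(rel([.44,-.06,.28],toolR(np.radians(5.2),0.0)))
E
```

```text
{'clock': 1.5, 'qpos': array([-1.33218561,  0.52139278, -0.03629817,  1.59952201,  0.02119964,
        1.02114888, -0.11280753]), 'qd': array([ 5.30200283e-04, -6.51723517e-04,  3.92104588e-05, -2.01869255e-03,
        4.49238657e-05,  4.02341560e-04, -2.27923110e-04]), 'joint_efforts': array([ 6.45436448e-04, -9.26838112e+01,  1.97864302e+00, -3.70241547e+01,
        1.80874747e-02,  2.00608432e-03, -1.55005847e-05]), 'position': array([0.18996988, 0.59539232, 0.23128741]), 'tool_rot': array([-3.14150676e+00,  8.80831082e-06,  2.83273010e+00]), 'force': array([-0.50908822,  0.74868485, -0.26400146]), 'moment': array([ 0.0292597 , -0.01440407,  0.04288048]), 'grip_width': 0.08531632563179922}
t -437.4 -548.4 -48.7  r -0.00 -0.00 -22.90schema error: expected keys rx, ry, rz, tx, ty, tz, hand
```

```bash
python3 -m creep '[{"rx":0,"ry":0,"rz":0,"tx":-30,"ty":-25,"tz":-30,"hand":-1},{"rx":0,"ry":0,"rz":-2,"tx":-60,"ty":-48,"tz":-59,"hand":-1},{"rx":0,"ry":0,"rz":-9.7,"tx":-296,"ty":-237,"tz":-59,"hand":-1},{"rx":0,"ry":0,"rz":-9.7,"tx":-296,"ty":-237,"tz":-59,"hand":-1},{"rx":0,"ry":0,"rz":-9.7,"tx":-296,"ty":-237,"tz":-59,"hand":-1},{"rx":0,"ry":0,"rz":-9.7,"tx":-296,"ty":-237,"tz":-59,"hand":-1},{"rx":0,"ry":0,"rz":-9.7,"tx":-296,"ty":-237,"tz":-59,"hand":-1},{"rx":0,"ry":0,"rz":-9.7,"tx":-296,"ty":-237,"tz":-59,"hand":-1}]'
python3 - <<'E'
from h import *
s=bot.observe();print(s["qpos"].round(2),s["position"],s["tool_rot"],s["clock"])
print(rel([.44,-.06,.28],toolR(np.radians(5.2),0.0)))
E
```

```text
clock: 2.3
position: [0.3994, 0.2798, 0.2906]
tool_rot: [3.141, 0.0, 3.002]
force: [1.1, 0.4, -0.2]
grip_width: 0.0854
[-0.78  0.23  0.06  1.88 -0.02  1.03  0.72] [0.39943177 0.27979332 0.29061821] [3.14099690e+00 4.31862265e-04 3.00214800e+00] 2.3
t -87.4 -330.9 10.5  r 0.03 0.03 -13.19
```

```bash
python3 -m creep '[{"rx":0,"ry":0,"rz":-13.2,"tx":-87,"ty":-331,"tz":10,"hand":-1},{"rx":0,"ry":0,"rz":-13.2,"tx":-87,"ty":-331,"tz":10,"hand":-1},{"rx":0,"ry":0,"rz":-13.2,"tx":-87,"ty":-331,"tz":10,"hand":-1},{"rx":0,"ry":0,"rz":-13.2,"tx":-87,"ty":-331,"tz":10,"hand":-1},{"rx":0,"ry":0,"rz":-13.2,"tx":-87,"ty":-331,"tz":10,"hand":-1},{"rx":0,"ry":0,"rz":-13.2,"tx":-87,"ty":-331,"tz":10,"hand":-1},{"rx":0,"ry":0,"rz":-13.2,"tx":-87,"ty":-331,"tz":10,"hand":-1},{"rx":0,"ry":0,"rz":-13.2,"tx":-87,"ty":-331,"tz":10,"hand":-1}]'
python3 - <<'E'
from h import *
import pickle
s=bot.observe();print(s["qpos"].round(2),s["position"],s["tool_rot"],s["clock"])
p=viewer.grab_frame("wrist"); pickle.dump((s,p),open("w1.pkl","wb"))
cv2.imwrite("pics/w1.png",cv2.resize(p["pixels"],(768,576)))
E
```

```text
clock: 3.1
position: [0.4386, -0.0638, 0.2805]
tool_rot: [-3.14, 0.001, -3.058]
force: [0.4, 0.5, -0.2]
grip_width: 0.0851
[-0.24  0.17  0.28  2.   -0.06  0.98  1.73] [ 0.43860673 -0.06379234  0.28050214] [-3.14007809e+00  5.34044397e-04 -3.05798910e+00] 3.1
```

View pics/w1.png

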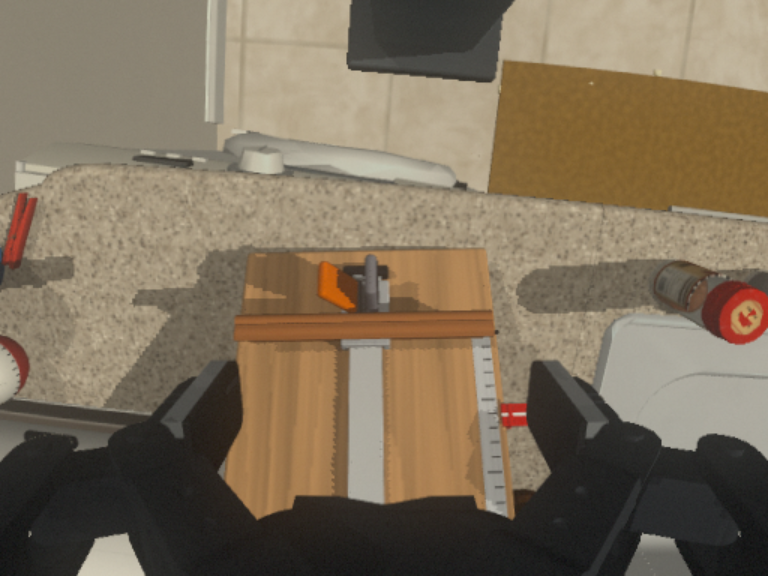

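```bash
python3 - <<'E'
import pickle,cv2,numpy as np
s,p=pickle.load(open("w1.pkl","rb")); im=p["pixels"]
cv2.imwrite("pics/z1.png",cv2.resize(im[160:240,150:350],None,fx=4,fy=4,interpolation=cv2.INTER_CUBIC))
cv2.imwrite("pics/z2.png",cv2.resize(im[200:300,290:370],None,fx=6,fy=6,interpolation=cv2.INTER_CUBIC))
E
```

```text
(no output)
```

View pics/z1.png

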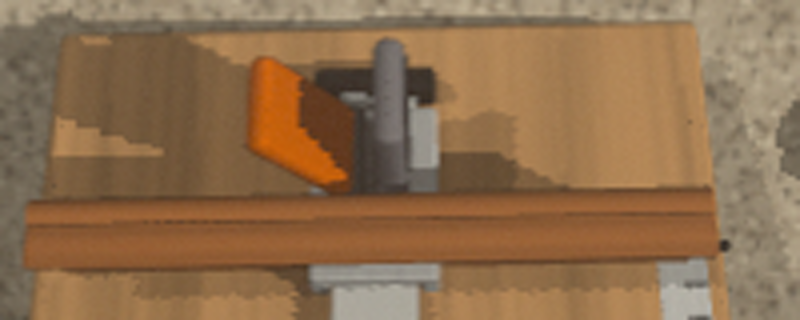

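View pics/z2.png

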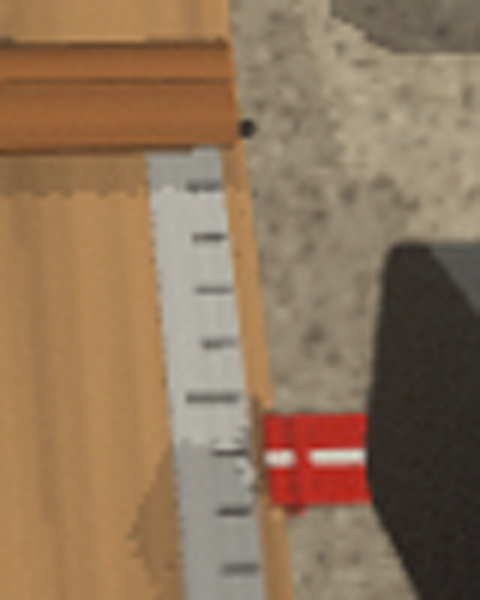

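```bash
cat > fit.py <<'E'
from h import *
from scipy.optimize import least_squares
def axes(yaw):
    a=np.radians(40); Rz=Ro.from_euler('z',yaw).as_matrix()
    return Rz@np.array([[np.cos(a),0,-np.sin(a)],[0,1,0],[np.sin(a),0,np.cos(a)]])
def fit(obs,x0=(.49,-.08,.08,.09),verbose=True):
    # obs: list of (picture,state,[(local mm, px, w)]); local may be callable(params)
    def res(x):
        A=axes(x[3]); r=[]
        for p,s,L in obs:
            for l,px,*w in L:
                l=np.array(l,float)
                l=np.where(np.isnan(l),x[4]*1000 if len(x)>4 else 0,l)/1000
                r.append((proj(p,x[:3]+A@l,s)[0]-px)*np.array(w[0] if w else [1,1]))
        return np.ravel(r)
    o=least_squares(res,x0,x_scale=[.1]*len(x0)); 
    if verbose: print("fit",o.x.round(4),"yawdeg",np.degrees(o.x[3]).round(2)); print(res(o.x).reshape(-1,2).round(1).tolist())
    return o.x
E
cat > o1.py <<'E'
from fit import *
import pickle
s1,p1=pickle.load(open("w1.pkl","rb"))
nan=np.nan
L1=[((0,98,-32),(331.3,221.3)),((-39,6,25),(247,170)),((-3.5,-89,3.5),(157,211),),((-3.5,89,3.5),(328.3,207.5)),((nan,98,-32),(338.5,276.2),[0,1])]
E
python3 - <<'E'
from o1 import *
x=fit([(p1,s1,L1)],(.49,-.08,.08,.09,.05))
A=axes(x[3]); g=x[:3]+A@[-.024,0,.006]; print("grip",g, "out",A[:,2])
R=toolR(x[3],np.radians(40))
for d in (.06,.1,.14): print(d,g+A[:,2]*d, rel(g+A[:,2]*d,R))
# check board lower edge z
E
```

```text
fit [ 0.4841 -0.074   0.1056  0.1104  0.061 ] yawdeg 6.32
[[-0.5, 0.5], [0.0, -0.9], [0.2, 0.5], [0.2, -0.1], [-0.0, -0.0]]
grip [ 0.46196271 -0.07646298  0.09479682] out [-0.63887532 -0.07081124  0.76604444]
0.06 [ 0.42363019 -0.08071165  0.14075948] t 16.7 -18.4 139.7  r -0.52 -39.98 -1.34
0.1 [ 0.39807517 -0.0835441   0.17140126] t 42.4 -19.1 109.0  r -0.52 -39.98 -1.34
0.14 [ 0.37252016 -0.08637655  0.20204304] t 68.1 -19.7 78.4  r -0.52 -39.98 -1.34
```

```bash
python3 -m creep '[{"rx":-0.5,"ry":-40,"rz":-1.3,"tx":42,"ty":-19,"tz":109,"hand":-1},{"rx":-0.5,"ry":-40,"rz":-1.3,"tx":42,"ty":-19,"tz":109,"hand":-1},{"rx":-0.5,"ry":-40,"rz":-1.3,"tx":42,"ty":-19,"tz":109,"hand":-1},{"rx":-0.5,"ry":-40,"rz":-1.3,"tx":42,"ty":-19,"tz":109,"hand":-1},{"rx":-0.5,"ry":-40,"rz":-1.3,"tx":42,"ty":-19,"tz":109,"hand":-1},{"rx":-0.5,"ry":-40,"rz":-1.3,"tx":42,"ty":-19,"tz":109,"hand":-1},{"rx":-0.5,"ry":-40,"rz":-1.3,"tx":42,"ty":-19,"tz":109,"hand":-1}]'
python3 - <<'E'
from h import *
import pickle
s=bot.observe();print(s["qpos"].round(2),s["position"],s["tool_rot"],s["clock"])
p=viewer.grab_frame("wrist"); pickle.dump((s,p),open("w2.pkl","wb"))
cv2.imwrite("pics/w2.png",cv2.resize(p["pixels"],(768,576)))
E
```

```text
clock: 3.85
position: [0.4083, -0.0957, 0.1757]
tool_rot: [-3.104, 0.309, -3.037]
force: [-0.0, 0.1, -0.6]
grip_width: 0.0854
[ 0.49  0.19 -0.42  2.39  0.2   0.28  1.57] [ 0.40830067 -0.0957053   0.17565217] [-3.10410273  0.30915292 -3.03726619] 3.85
```

View pics/w2.png

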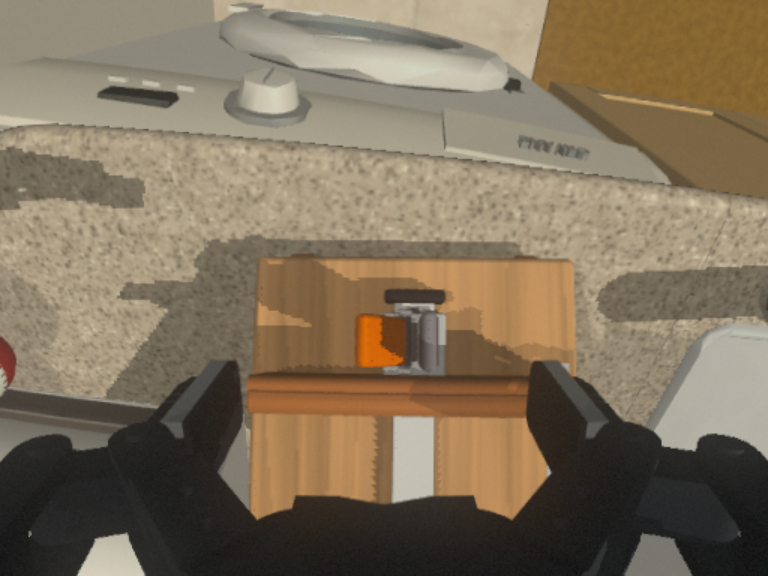

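```bash
python3 - <<'E'
import pickle,cv2,numpy as np
s,p=pickle.load(open("w2.pkl","rb")); im=p["pixels"]; print(s["qd"].round(3))
cv2.imwrite("pics/z3.png",cv2.resize(im[165:285,155:395],None,fx=3.3,fy=3.3,interpolation=cv2.INTER_CUBIC))
E
```

```text
[ 1.317  0.111 -1.365  0.156  1.196 -0.399 -1.097]
```

View pics/z3.png

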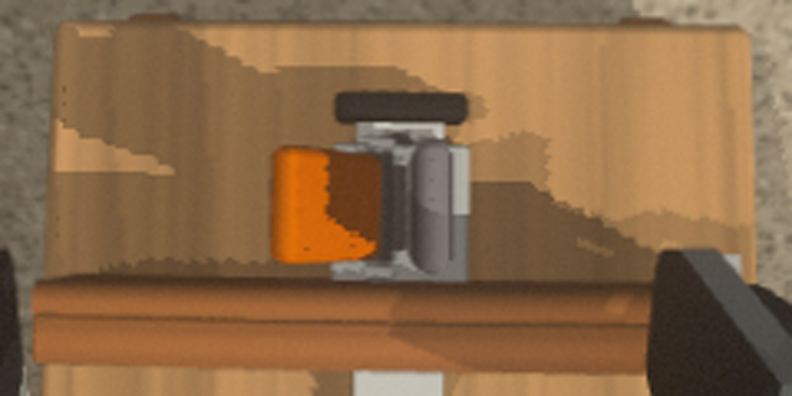

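```bash
cat >> o1.py <<'E'
s2,p2=pickle.load(open("w2.pkl","rb"))
L2=[((-39,6,24),(285.9,208)),((-9,6,24),(285.3,247.4)),((-4.5,-89,2),(165.6,251.5))]
def clipfit(o=None): return fit(o or [(p1,s1,L1),(p2,s2,L2)],(.49,-.08,.08,.09,.05))
E
python3 - <<'E'
from o1 import *
x=clipfit()
s=bot.observe();print(s["qd"].round(3),s["qpos"].round(2),s["position"],s["tool_rot"],s["clock"])
fit([(p2,s2,L2)],(.49,-.08,.08,.09))
A=axes(x[3])
for p,st in ((p1,s1),(p2,s2)):
  print([proj(p,x[:3]+A@l,st)[0].round(1) for l in (np.array([-.024,-.006-.0,.0175-.036])+np.array([0,-np.sin(.55)*.0435-.004*np.cos(.55),np.cos(.55)*.0435]),)])
E
```

```text
fit [ 0.4843 -0.0744  0.1045  0.1113  0.0614] yawdeg 6.38
[[-1.0, 0.3], [-0.4, -0.9], [0.1, 0.4], [-0.5, -0.3], [-0.0, -0.0], [0.0, -0.7], [0.7, 1.3], [0.5, -0.2]]
[-0.167 -0.016  0.218 -0.028 -0.215  0.081  0.204] [ 0.5   0.19 -0.43  2.39  0.21  0.28  1.56] [ 0.4075127  -0.09669352  0.17523307] [-3.10407382  0.30995002 -3.03949623] 3.9
fit [ 0.4844 -0.0747  0.1042  0.1127] yawdeg 6.46
[[-0.5, -0.8], [0.2, 1.1], [0.3, -0.3]]
[array([209.7, 186.1])]
[array([234.5, 227.6])]
```

```bash
cat >> fit.py <<'E'
X=np.array([0.4843,-0.0744,0.1045,0.1113])
def tgt(xl,out,tilt,y=0,yawoff=0):
    A=axes(X[3]); return X[:3]+A@(np.array([xl,y,out-36])/1000), toolR(X[3],np.radians(tilt))
def local(s=None):
    s=s or bot.observe(); A=axes(X[3]); l=A.T@(np.array(s["position"])-X[:3])*1000; l[2]+=36
    R=toolR(X[3],0).T@Ro.from_euler('xyz',s["tool_rot"]).as_matrix()
    print("clock",s["clock"],"local mm",l.round(1),"rel rot",Ro.from_matrix(R).as_rotvec(degrees=True).round(1),"F(local)",(A.T@s["force"]).round(1),"q",s["qpos"].round(2),"w",round(s["grip_width"],4))
E
python3 - <<'E'
from fit import *
local()
for a in ((-40,90,18),(-40,60,18),(-36,20,20)): print(a,tgt(*a)[0].round(3),rel(*tgt(*a)))
E
```

```text
clock 3.9 local mm [-14.9 -13.6 140.8] rel rot [  2.2 -17.7   0.9] F(local) [-2.2 -0.1 -0.2] q [ 0.5   0.19 -0.43  2.39  0.21  0.28  1.56] w 0.0856
(-40, 90, 18) [ 0.419 -0.082  0.12 ] t 4.1 15.9 56.0  r -2.31 -0.25 -0.50
(-40, 60, 18) [ 0.439 -0.08   0.097] t -7.2 17.1 83.7  r -2.31 -0.25 -0.50
(-36, 20, 20) [ 0.467 -0.076  0.069] t -26.1 18.7 119.2  r -2.32 -2.25 -0.46
```

```bash
python3 -m creep '[{"rx":-2.3,"ry":0,"rz":-0.5,"tx":4,"ty":16,"tz":20,"hand":-1},{"rx":-2.3,"ry":0,"rz":-0.5,"tx":4,"ty":16,"tz":56,"hand":-1},{"rx":-2.3,"ry":0,"rz":-0.5,"tx":4,"ty":16,"tz":56,"hand":-1},{"rx":-2.3,"ry":0,"rz":-0.5,"tx":4,"ty":16,"tz":56,"hand":-1}]'
python3 -c "
from fit import *
local(); print(rel(*tgt(-38,60,20)));print(rel(*tgt(-38,20,20)))"
```

```text
clock: 4.3
position: [0.4204, -0.0808, 0.12]
tool_rot: [-3.141, 0.307, -3.028]
force: [1.0, -0.1, -0.2]
grip_width: 0.0851
clock 4.3 local mm [-39.2   0.7  89.2] rel rot [  0.  -17.6  -0.1] F(local) [ 0.6 -0.2 -0.8] q [ 0.52  0.35 -0.5   2.41  0.76  0.16  1.02] w 0.0851
t -12.2 -0.7 26.5  r 0.00 -2.42 0.10
t -27.5 -0.8 63.5  r 0.00 -2.42 0.10
```

```bash
python3 -c "
from fit import *
print(rel(*tgt(-38,55,14)));print(rel(*tgt(-38,21,14)))"
```

```text
t -14.1 -0.7 31.1  r -0.00 3.58 0.10
t -27.1 -0.8 62.6  r -0.00 3.58 0.10
```

```bash
python3 -m creep '[{"rx":0,"ry":3.6,"rz":0.1,"tx":-8,"ty":-0.7,"tz":15,"hand":-1},{"rx":0,"ry":3.6,"rz":0.1,"tx":-14,"ty":-0.7,"tz":31,"hand":-1},{"rx":0,"ry":3.6,"rz":0.1,"tx":-20,"ty":-0.7,"tz":46,"hand":-1},{"rx":0,"ry":3.6,"rz":0.1,"tx":-27,"ty":-0.8,"tz":62.6,"hand":-1},{"rx":0,"ry":3.6,"rz":0.1,"tx":-27,"ty":-0.8,"tz":62.6,"hand":-1}]'
python3 - <<'E'
from fit import *
import pickle
s=bot.observe(); local(s)
for n in("wrist","scene","top"):
    p=viewer.grab_frame(n); pickle.dump((s,p),open(n+"3.pkl","wb"))
    cv2.imwrite(f"pics/{n}3.png",cv2.resize(p["pixels"],(768,576)))
E
```

```text
clock: 4.8
position: [0.4653, -0.0762, 0.0682]
tool_rot: [-3.141, 0.243, -3.029]
force: [-0.8, 0.3, 0.9]
grip_width: 0.0855
clock 4.8 local mm [-38.    0.3  20.4] rel rot [  0.  -13.9  -0.1] F(local) [-0.   0.4  1.2] q [ 0.37  0.52 -0.38  2.29  0.9   0.19  0.87] w 0.0855
```

View pics/wrist3.png

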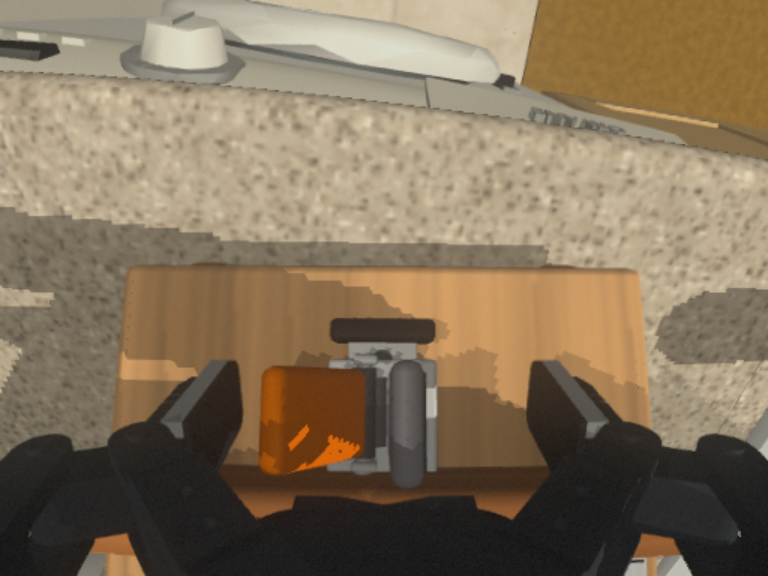

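View pics/scene3.png

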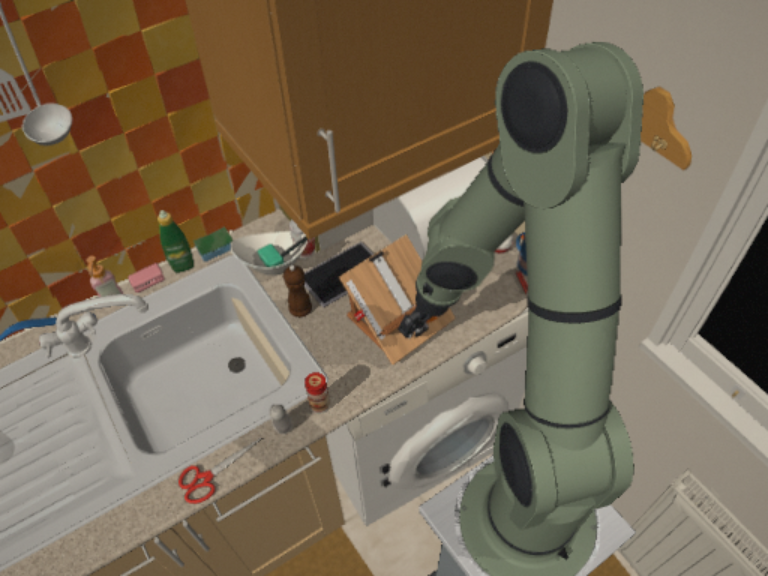

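View pics/top3.png

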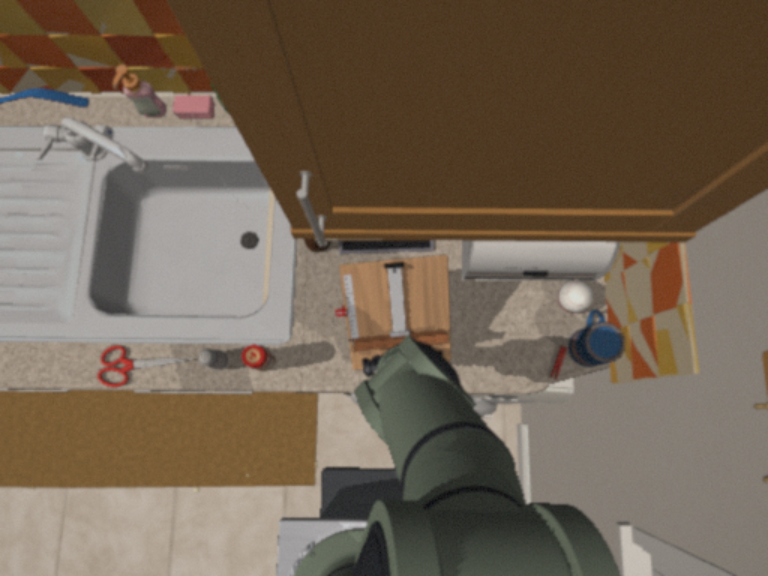

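```bash
python3 -m creep '[{"rx":0,"ry":0,"rz":0,"tx":-9,"ty":0,"tz":-4.4,"hand":-1},{"rx":0,"ry":0,"rz":0,"tx":-13.5,"ty":0,"tz":-6.6,"hand":-1},{"rx":0,"ry":0,"rz":0,"tx":-18,"ty":0,"tz":-8.8,"hand":-1},{"rx":0,"ry":0,"rz":0,"tx":-27,"ty":0,"tz":-13.1,"hand":-1},{"rx":0,"ry":0,"rz":0,"tx":-36,"ty":0,"tz":-17.5,"hand":-1},{"rx":0,"ry":0,"rz":0,"tx":-36,"ty":0,"tz":-17.5,"hand":-1},{"rx":0,"ry":0,"rz":0,"tx":-36,"ty":0,"tz":-17.5,"hand":-1}]'
python3 - <<'E'
from fit import *
import pickle
s=bot.observe(); local(s)
for n in("scene","top","wrist"):
    p=viewer.grab_frame(n); pickle.dump((s,p),open(n+"4.pkl","wb"))
    im=p["pixels"]
    c=proj(p,tgt(40,0,0,60)[0],s)[0].astype(int); print(n,c)
    if n!="wrist": im=im[c[1]-40:c[1]+40,c[0]-50:c[0]+50]; im=cv2.resize(im,None,fx=6,fy=6,interpolation=cv2.INTER_CUBIC)
    cv2.imwrite(f"pics/{n}4.png",im)
E
```

```text
clock: 5.65
position: [0.4943, -0.0744, 0.0949]
tool_rot: [-3.141, 0.244, -3.032]
force: [-5.1, 1.6, 0.8]
grip_width: 0.0855
clock 5.65 local mm [ 1.4 -1.1 22.3] rel rot [  0.  -14.    0.1] F(local) [-3.3  2.2  3.7] q [ 0.49  0.51 -0.55  2.21  0.77  0.32  1.  ] w 0.0855
scene [252 208]
top [243 211]
wrist [369 318]
```

View pics/wrist4.png

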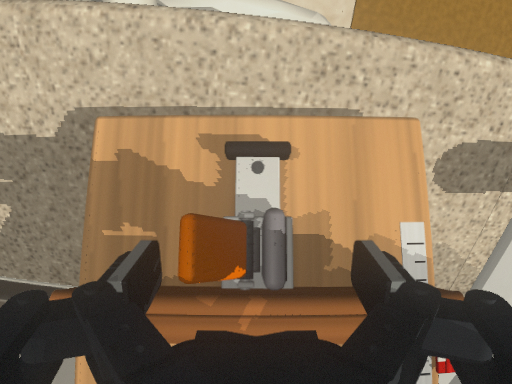

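View pics/scene4.png

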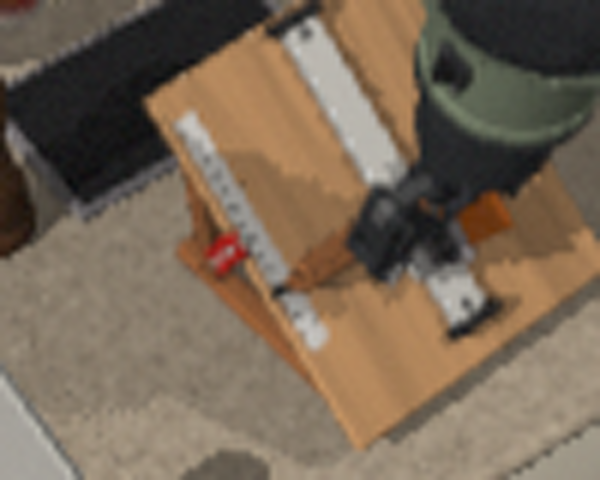

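View pics/top4.png

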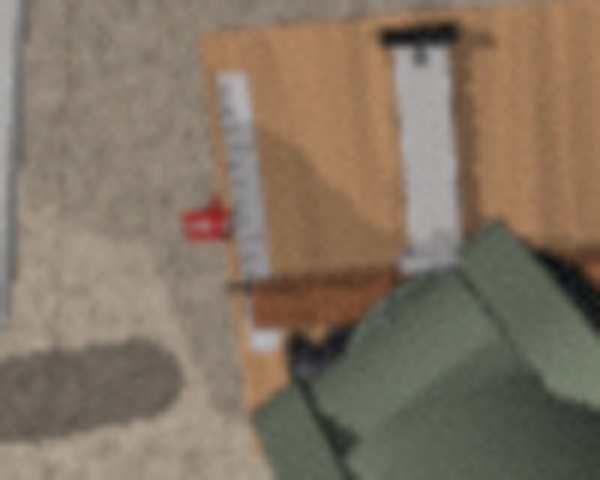

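```bash
cat >> fit.py <<'E'
def along(p,px,s=None,w=(1,1)):
    # find x,y on plane 4mm out best explaining px (exact)
    A=axes(X[3]); c,D=ray(p,[px],s); o=X[:3]+A@[0,0,-.032]; n=A[:,2]
    q=c+D[0]*((o-c)@n)/(D[0]@n); return (A.T@(q-o)*1000).round(1)[:2]
E
python3 - <<'E'
from fit import *
import pickle
for n,a,b in (("top",(232.5,218.8),(227,208.7)),("scene",(248.3,216.3),(239.7,210))):
    s,p=pickle.load(open(n+"4.pkl","rb")); print(n,"ptr",along(p,a),"line",along(p,b))
E
```

```text
top ptr [23.  94.8] line [ 58.1 106.4]
scene ptr [26.5 91.2] line [ 60.7 105.6]
```

```bash
python3 -m creep '[{"rx":0,"ry":0,"rz":0,"tx":-9,"ty":0.5,"tz":-4,"hand":-1},{"rx":0,"ry":0,"rz":0,"tx":-18,"ty":1,"tz":-8,"hand":-1},{"rx":0,"ry":0,"rz":0,"tx":-27,"ty":1,"tz":-12.1,"hand":-1},{"rx":0,"ry":0,"rz":0,"tx":-27,"ty":1,"tz":-12.1,"hand":-1},{"rx":0,"ry":0,"rz":0,"tx":-27,"ty":1,"tz":-12.1,"hand":-1}]'
cat > look.py <<'E'
from fit import *
import pickle,sys
k=sys.argv[1]
s=bot.observe(); local(s)
for n in("scene","top","wrist"):
    p=viewer.grab_frame(n); pickle.dump((s,p),open(n+k+".pkl","wb"))
    im=p["pixels"]
    c=proj(p,tgt(55,4,0,90)[0],s)[0].astype(int); o=c-[25,20]; print(n,c,o)
    if n=="wrist": cv2.imwrite(f"pics/wrist{k}.png",im); continue
    im=im[o[1]:o[1]+40,o[0]:o[0]+50]; im=cv2.resize(im,None,fx=12,fy=12,interpolation=cv2.INTER_CUBIC)
    cv2.imwrite(f"pics/{n}{k}.png",im)
E
python3 look.py 5
```

```text
clock: 6.3
position: [0.5172, -0.0715, 0.113]
tool_rot: [-3.141, 0.244, -3.033]
force: [-5.5, -1.5, 0.0]
grip_width: 0.0852
clock 6.3 local mm [30.8 -0.7 21.3] rel rot [  0.1 -14.    0.1] F(local) [-4.3 -0.8  3.6] q [ 0.53  0.51 -0.62  2.14  0.71  0.41  1.06] w 0.0852
scene [244 208] [219 188]
top [232 209] [207 189]
wrist [425 290] [400 270]
```

View pics/wrist5.png

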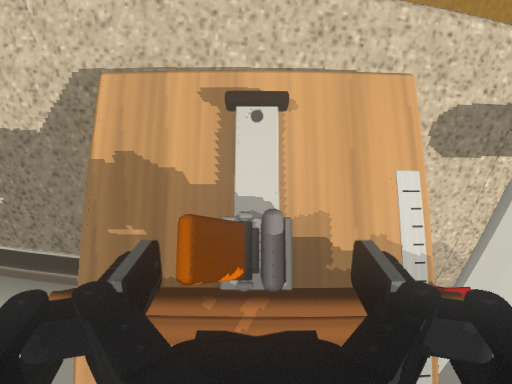

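View pics/scene5.png

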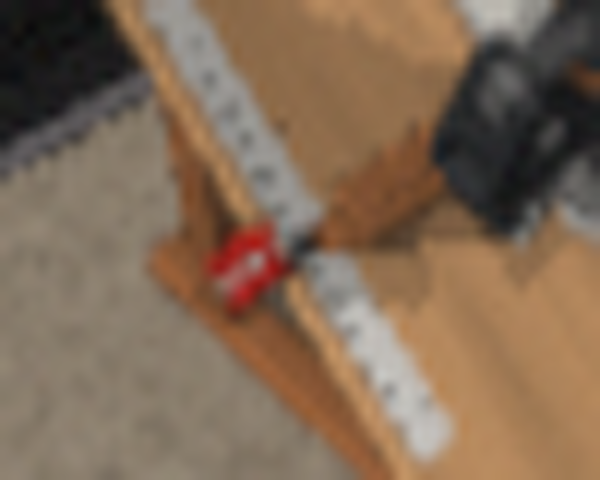

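View pics/top5.png

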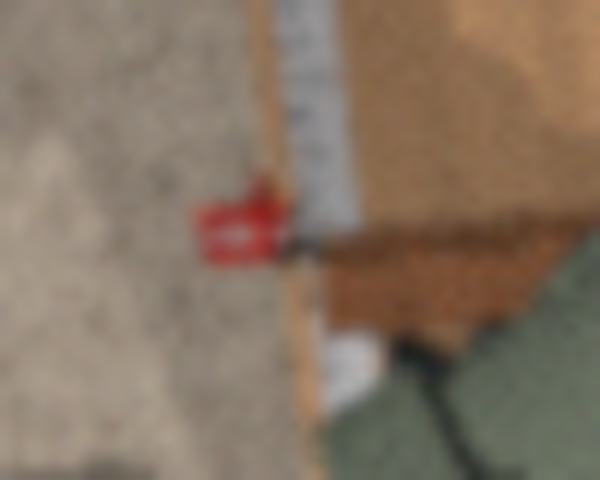

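```bash
python3 - <<'E'
from fit import *
import pickle
for n,a,b in (("top",(232,209.7),(226.6,208.6)),("scene",(244,208.7),(239,210.3))):
    s,p=pickle.load(open(n+"5.pkl","rb")); print(n,"ptr",along(p,a),"line",along(p,b)); print(proj(p,tgt(61.4,4,0,98)[0]),proj(p,tgt(56.0,4,0,98)[0]))
E
```

```text
top ptr [53.2 92.7] line [ 58.6 107.5]
[[229.81736717 207.40917725]] [[230.04275063 209.05182884]]
scene ptr [56.1 90.1] line [ 61.2 108.3]
[[241.35409641 208.60506742]] [[242.19051011 209.97084524]]
```

```bash
python3 -m creep '[{"rx":0,"ry":0,"rz":0,"tx":-2.5,"ty":0.5,"tz":-1.2,"hand":-1},{"rx":0,"ry":0,"rz":0,"tx":-5.1,"ty":0.7,"tz":-2.4,"hand":-1},{"rx":0,"ry":0,"rz":0,"tx":-5.1,"ty":0.7,"tz":-2.4,"hand":-1},{"rx":0,"ry":0,"rz":0,"tx":-5.1,"ty":0.7,"tz":-2.4,"hand":-1},{"rx":0,"ry":0,"rz":0,"tx":-5.1,"ty":0.7,"tz":-2.4,"hand":-1}]'
python3 look.py 6
```

```text
clock: 6.95
position: [0.5212, -0.0705, 0.1164]
tool_rot: [-3.14, 0.243, -3.033]
force: [-5.2, -2.9, 1.8]
grip_width: 0.0855
clock 6.95 local mm [36.1 -0.2 21.3] rel rot [  0.1 -13.9   0.2] F(local) [-3.1 -2.3  4.9] q [ 0.53  0.51 -0.62  2.13  0.7   0.42  1.07] w 0.0855
scene [244 208] [219 188]
top [232 209] [207 189]
wrist [423 280] [398 260]
```

View pics/scene6.png

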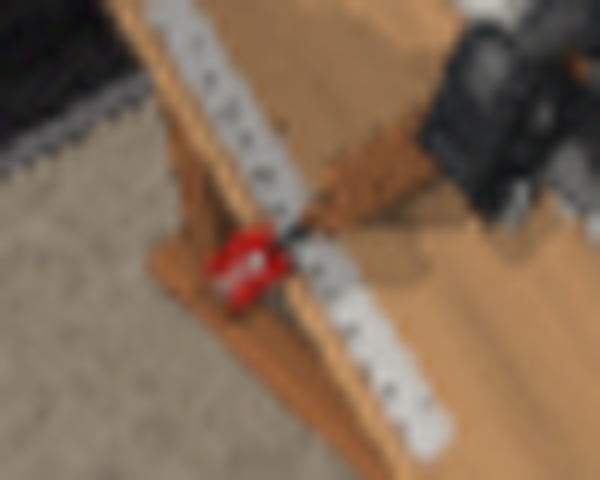

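View pics/top6.png

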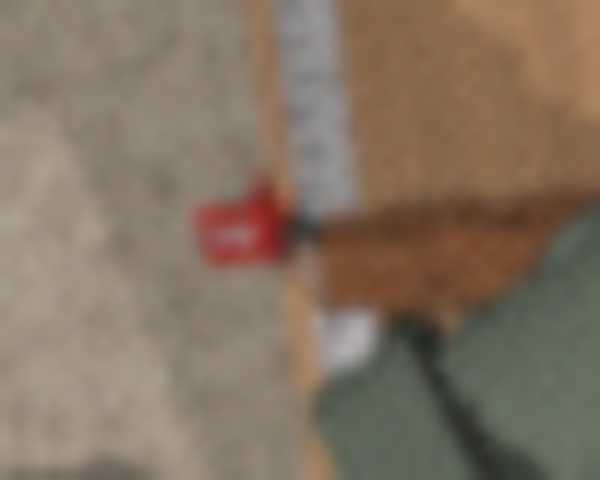

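```bash
python3 -m creep '[{"rx":0,"ry":0,"rz":0,"tx":0,"ty":0.2,"tz":0,"hand":-0.3},{"rx":0,"ry":0,"rz":0,"tx":0,"ty":0.2,"tz":0,"hand":-0.1},{"rx":0,"ry":0,"rz":0,"tx":0,"ty":0.2,"tz":0,"hand":-0.1},{"rx":0,"ry":0,"rz":0,"tx":0,"ty":0.2,"tz":0,"hand":-0.1}]' 40
python3 look.py 7
```

```text
clock: 7.5
position: [0.5211, -0.0709, 0.1164]
tool_rot: [-3.139, 0.243, -3.033]
force: [-6.9, -6.6, 4.7]
grip_width: 0.0474
clock 7.5 local mm [36.  -0.6 21.4] rel rot [  0.1 -13.9   0.2] F(local) [-2.8 -5.8  8.5] q [ 0.53  0.51 -0.62  2.13  0.7   0.42  1.07] w 0.0474
scene [244 208] [219 188]
top [232 209] [207 189]
wrist [424 281] [399 261]
```

View pics/scene7.png

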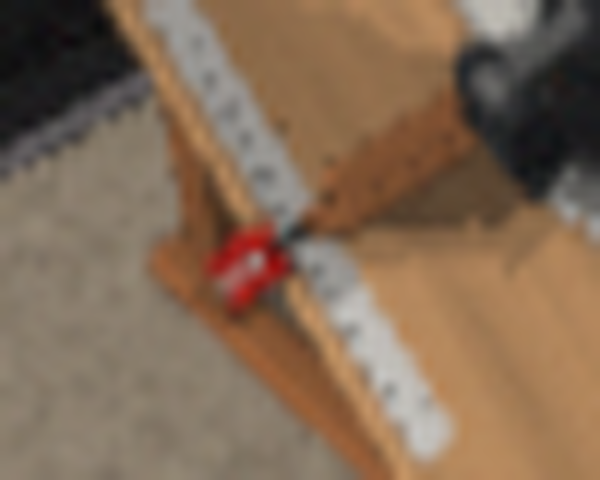

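View pics/wrist7.png

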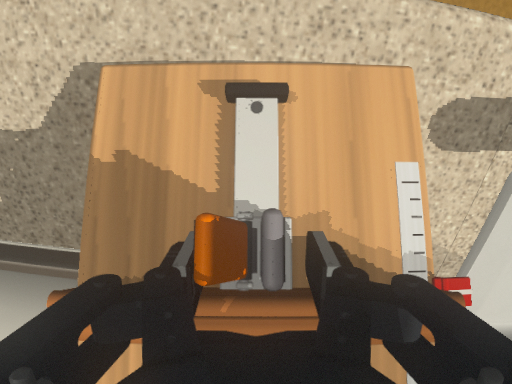

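```bash
python3 -m creep '[{"rx":0,"ry":0,"rz":0,"tx":0,"ty":0.4,"tz":0,"hand":0.1},{"rx":0,"ry":0,"rz":0,"tx":0,"ty":0.4,"tz":0,"hand":0.3},{"rx":0,"ry":0,"rz":0,"tx":0,"ty":0.4,"tz":0,"hand":0.45},{"rx":0,"ry":0,"rz":0,"tx":0,"ty":0.4,"tz":0,"hand":0.6},{"rx":0,"ry":0,"rz":0,"tx":0,"ty":0.4,"tz":0,"hand":0.7},{"rx":0,"ry":0,"rz":0,"tx":0,"ty":0.4,"tz":0,"hand":0.7}]' 40
python3 look.py 8
```

```text
clock: 8.25
position: [0.521, -0.0708, 0.1165]
tool_rot: [-3.139, 0.243, -3.033]
force: [-7.6, -7.0, 7.0]
grip_width: 0.0195
clock 8.25 local mm [36.  -0.4 21.5] rel rot [  0.2 -13.9   0.2] F(local) [-1.9 -6.1 10.8] q [ 0.53  0.51 -0.62  2.13  0.7   0.42  1.07] w 0.0195
scene [244 208] [219 188]
top [232 209] [207 189]
wrist [424 281] [399 261]
```

View pics/scene8.png

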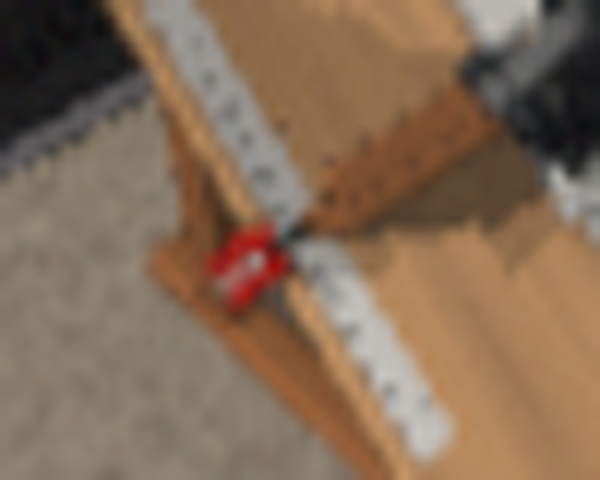

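View pics/wrist8.png

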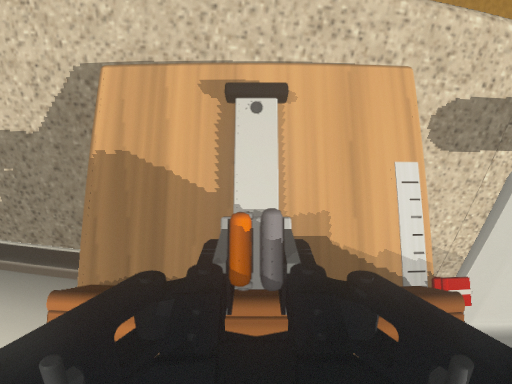

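```bash
python3 -m creep '[{"rx":0,"ry":0,"rz":0,"tx":0,"ty":0,"tz":0,"hand":1},{"rx":0,"ry":0,"rz":0,"tx":0,"ty":0,"tz":0,"hand":1},{"rx":0,"ry":0,"rz":0,"tx":0,"ty":0,"tz":0,"hand":1},{"rx":0,"ry":0,"rz":0,"tx":0,"ty":0,"tz":0,"hand":1},{"rx":0,"ry":0,"rz":0,"tx":0,"ty":0,"tz":0,"hand":1}]' 40
python3 look.py 9
python3 -c "
import cv2
a=cv2.imread('pics/wrist9.png')[200:330,200:500];cv2.imwrite('pics/z9.png',cv2.resize(a,None,fx=2.6,fy=2.6,interpolation=cv2.INTER_CUBIC))"
```

```text
clock: 8.9
position: [0.521, -0.0707, 0.1165]
tool_rot: [-3.139, 0.243, -3.033]
force: [-8.1, -8.3, 8.3]
grip_width: 0.0191
clock 8.9 local mm [36.  -0.4 21.5] rel rot [  0.2 -13.9   0.2] F(local) [-1.5 -7.3 12.1] q [ 0.53  0.51 -0.62  2.13  0.7   0.42  1.07] w 0.0191
scene [244 208] [219 188]
top [232 209] [207 189]
wrist [424 281] [399 261]
```

View pics/top9.png

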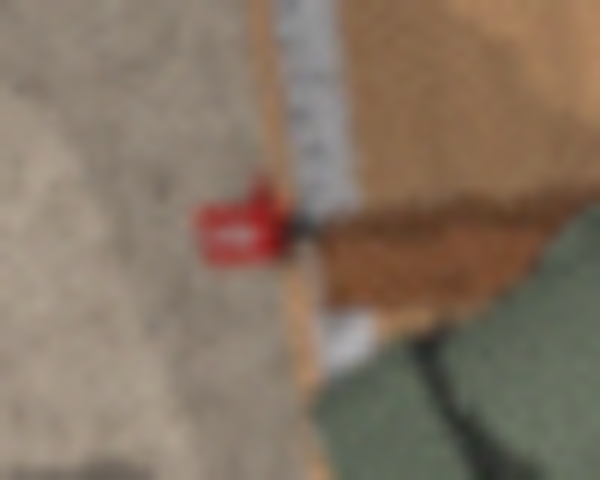

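View pics/scene9.png

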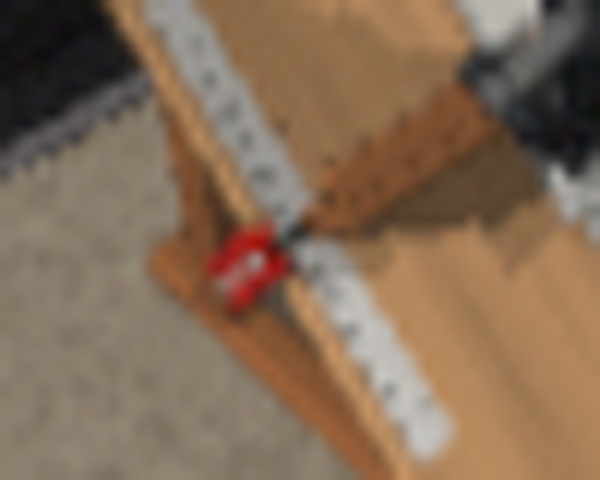

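View pics/z9.png

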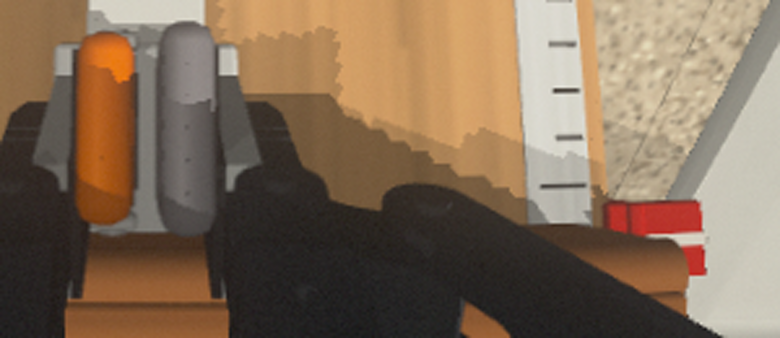

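```bash
python3 - <<'E'
from fit import *
import pickle
for n,o,a,b in (("top",(207,189),(300,229),(235,235)),("scene",(219,188),(288,238),(240,268))):
    s,p=pickle.load(open(n+"9.pkl","rb")); f=lambda q:np.array(q)/12+o
    print(n,"ptr",along(p,f(a)),"line",along(p,f(b)))
bot.job_done()
E
```

```text
top ptr [58.5 92.1] line [ 58.7 107.5]
scene ptr [60.4 91.5] line [ 61.1 108.4]
the job is handed in; nothing more can be done
```

The job is handed in: the ledge is at the index with the cam lever closed. The fingers still pinch post and lever together, with a commanded grip of 40 N. I used about 9 s of the 32 s.

**What I did:** I located the stand and clip from two wrist-camera views. With the fingers open and straddling the grips, I pushed the ledge up by its lower side about 61 mm, held it there with the lever open, then closed the fingers on post and lever.

**Last checks, all passed:**
- **Pointer against line:** 0.2 mm short in the top camera and 0.7 mm short in the scene camera, against a tolerance of 4 mm. The two cameras put the line itself about 2.4 mm apart, in line with the 2 mm calibration.
- **Lever:** parallel to the post in the wrist picture. Finger opening was 19.1 mm against the nominal 20 mm over both faces.
- **Arm:** still, with about 14 N on the wrist. I did not re-measure the tablet, mug, timer, jar and shaker at the end, but nothing came near them.

**What differed from plan:**
- **Tilt:** the arm could not reach the full 40° tilt square to the board because of joint limits. I worked at 14° from vertical, so the pads sit turned about 26° on the faces.
- **Pinch force:** I could not measure it on each side separately. There is about 7 N of net sideways load, probably the lever side carrying more.

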